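# Load the engraving stand and close its interlocked guard

### The job

Lift only the top cup off the nested stack of white sample cups and stand it upright in the middle of the round pad of the engraving stand, leaving the other two cups where they are. Then slide the orange guard along the worktop, never lifting or tipping it, over the cup until its steel tongue is straight and fully home in the slot of the yellow interlock switch. Do not disturb the bottles, the brass weight and the stone slab standing around.

Things in the scene. Friction and masses are not known exactly. Their poses are not given: they have to be found in the camera images.
- guard: loose orange guard hood, 120 long x 116 wide x 72 mm high, 4 mm walls, about 0.35 kg. Origin: centre of its underside; +x points out of its open back, where the tongue is; the outer face of its closed front wall is at x = -60 mm, of its side walls at y = -58 and +58 mm; z up. No handle, too wide to grip: push its flat walls
- tongue_tip (a point): middle of the free end of the guard's flat steel tongue (20 wide, 4 mm thick, level, 60 mm above the worktop), at x = +88, y = 0, z = +60 mm in the guard's frame: the tongue stands out 28 mm beyond the rear edge of the guard's roof (x = +60 mm)
- stand: the fixed engraving stand (its place and direction vary): yellow interlock switch, 68 wide, 88 mm high, with a flat front face; before it a thin base plate 84 mm wide with the pad. Origin: on the worktop below slot_mouth, same axes. No spring or catch in the switch; when the guard is home the rear edge of its roof lies against the face and only friction holds it
- slot_mouth (a point): middle of the mouth of the switch's slot, 60 mm above the worktop, in the plane of the switch's face; +x points straight into the slot, y sideways, z up. The slot is 24 mm wide, 9 high and 38 deep behind a lead-in that narrows from about 36 to 24 mm in the first 16 mm. Fully home, the tongue's tip is 28 mm inside
- pad_centre (a point): centre of the top of the round black pad (66 mm across, top 6 mm above the worktop), 62 mm straight in front of the switch's face; axes as slot_mouth. The guard passes over it: inside, the guard is 108 mm wide with 53 mm free under its tongue bracket, 68 mm under its roof
- cup_top_centre (a point): top one of three equal white nested cups: centre, half-way up. Each is 44 mm high, its rim band 58 mm across outside and upright over the top 16 mm, then tapering to a 38 mm foot; wall 2.5 mm, 50 g. Stacked they sit loosely, each 20 mm higher than the one under it, so 20 mm of the top cup stands out above the next rim
- cup_mid_centre (a point): the middle cup of the stack (centre, half-way up), to be left
- cup_low_centre (a point): the lowest cup of the stack (centre, half-way up; it stands on the worktop), to be left
- bottle_green: dropper bottle with green cap, 31 mm across, 84 mm high, origin under its foot; bystander. Of the three bottles one stands close beside the cup stack, one near the front edge of the worktop, one beside the way of the guard; which is which varies
- bottle_yellow: dropper bottle with yellow cap, 31 mm across, 84 mm high, origin under its foot; bystander. Of the three bottles one stands close beside the cup stack, one near the front edge of the worktop, one beside the way of the guard; which is which varies
- bottle_red: dropper bottle with red cap, 31 mm across, 84 mm high, origin under its foot; bystander. Of the three bottles one stands close beside the cup stack, one near the front edge of the worktop, one beside the way of the guard; which is which varies
- weight_big: brass weight, 30 mm across, 34 mm high, origin under its foot. Bystander
- touchstone: black stone slab 52 x 90 x 18 mm lying flat, origin under its middle. Bystander
There are look-alikes about, which are no part of the job. Leave any blue or pink look-alike of the part that bears cup_top_centre alone.

How it is judged:
On the way, in this order (a step that is already met when the one before it is completed fails the run):
1. the top cup stands upright on the pad, let go (horizontal distance between cup_top_centre and pad_centre below 0.015 m and z of cup_top_centre in the frame of pad_centre between 0.018 and 0.026 m and angle between cup_top_centre's own z axis and vertical below 0.1 rad and contact force between the fingers and cup_top below 0.1 N), for 0.3 s.
2. the guard's tongue is straight and fully home in the switch (x of tongue_tip in the frame of slot_mouth above 0.025 m and y of tongue_tip in the frame of slot_mouth between -0.004 and 0.004 m and angle between the x axis of guard and the x axis of slot_mouth, either way round below 0.07 rad), for 0.2 s.
At the end, for the whole second after the job is handed in: The tongue's tip is at least 25 mm inside the slot, within 4 mm of its middle line, the guard within 0.07 rad (4 degrees) of straight, standing on the worktop at rest; under it the cup stands upright on the pad within 15 mm of its centre; the other two cups are within 20 mm of where they were (all of step 2 and horizontal distance between cup_top_centre and pad_centre below 0.015 m and z of cup_top_centre in the frame of pad_centre between 0.018 and 0.026 m and angle between cup_top_centre's own z axis and vertical below 0.1 rad and distance of each of cup_mid_centre, cup_low_centre from where it was at the start of the episode below 0.02 m and height (world z) of guard below 0.005 m and linear speed of guard below 0.01 m/s); the robot touches nothing.
It fails at once if the guard is lifted more than 12 mm or tipped more than 0.12 rad (height (world z) of guard above 0.012 m or angle between guard's own z axis and vertical above 0.12 rad).
It fails at once if a cup that should stay is dragged up or pushed more than 20 mm (distance of any of cup_mid_centre, cup_low_centre from where it was at the start of the episode above 0.02 m).
It fails at once if a bystander is moved more than 20 mm or tipped more than 0.3 rad (distance of any of bottle_green, bottle_yellow, bottle_red, weight_big, touchstone from where it was at the start of the episode above 0.02 m or angle between any of bottle_green, bottle_yellow, bottle_red, weight_big, touchstone's own z axis and vertical above 0.3 rad).
It also fails if it takes over 72 s, if anything falls off the work surface, if the arm or the gripper's body presses on something with over 40 N, if the wrist force passes 120 N, or if a joint passes its speed limit or range.

### The arm

A 7-joint arm with a two-finger parallel gripper is mounted at the origin on a cart in front of the work surface, level with it; the furniture and walls round the work are solid. World frame = base frame: x ahead of the robot, y to its left, z up, the work surface at z = 0. Lengths are in m, angles in rad, forces in N, time in s.
With the tool pointing down it reaches from about 0.4 to 0.85 m from the base axis. Payload 10.4 kg.
Tool frame: the origin (TCP) lies between the finger pads; the fingertips stand 11 mm ahead of it and the grasp point (between the pads) lies 8 mm behind it; z points along the fingers, y is the direction in which the jaws open and shut (so a half turn about z gives the same grasp; the last joint's range is limited). The gripper opens to 87 mm and grips with 3 to 60 N. Pads are 19 mm wide; open, the fingers measure 117 mm over their backs; the gripper's body (75 mm by 190 mm) begins 51 mm behind the grasp point.
Start: joints at [-1.234, 0.332, -0.065, 1.46, 0.022, 1.35, -0.088], TCP at [0.22, 0.585, 0.234] pointing down, gripper open.
Joint ranges: [-2.6, 2.6], [-0.5, 2.12], [-1.47, 1.34], [0.16, 2.42], [-1.27, 4.41], [0.06, 2.06], [-2.6, 2.6]. Speed limits (rad/s): [2.22, 2.22, 2.79, 2.79, 3.14, 3.14, 3.14].

### API

Orientations are given as a unit quaternion [x, y, z, w].
In Python, from bench import r, eyes gives the robot as it stands.
- The arm moves only by the shell command python3 -m inch 'ROWS' [FORCE]. ROWS is a JSON object of lists of equal length, an entry for each row: "translation": the shift along the world's x, y, z scaled (see below), a list of three; "rot": the turn, a rotation vector about the world's x, y, z scaled (see below), a list of three; "jaw": the finger opening in mm, from 0 to 87. In form: {"translation": [[tx, ty, tz], ...], "rot": [[ax, ay, az], ...], "jaw": [jaw, ...]}. A call has 1 to 20 rows; each row is the pose to reach, as a shift and turn from the pose measured when the call began; what a row does not reach only later rows make up. The controller multiplies each number of a shift by 100 mm and each number of a turn by 60 degrees. A row lasts 1/10 s, in which the tool goes at most 50 mm and 8.59 degrees, less where a joint would pass 70% of its speed; a pose out of reach is approached as far as the arm can. A call with a number of a shift or a turn outside -1 to 1 is refused whole. A call with a gripper value outside its range is refused whole. The fingers move at their own pace and stop on an object; FORCE is the grip in N (left out, the last holds). Time passes only in rows, so rows that repeat a pose let the fingers close. It gives the time, the measured TCP pose, the force and the opening at its end, in the units of the state.
- r.read_state(): the state, without advancing time (a new reading comes with each control period).
- eyes.camera(name): name is "scene" or "top"; returns the picture (384x512x3 uint8, blue, green, red); there is no depth.
- eyes.calibration(name): a dict with "fx", "fy", "cx", "cy" (pixels), "distortion" ([k1, k2, p1, p2, k3] as OpenCV has them; the pictures are not rectified), "R" (3x3) and "t" (3): a world point X has camera coordinates R X + t. Camera axes: x right, y down, z forward; pixel columns grow to the right and rows downward; lengths in m; the calibration is good to about 2 mm. A picture is of the moment at which its call begins. calibration takes no time and is no camera call.
- r.close_job(): hands the job in, once; it reports no verdict.
The state is a dict: "time": time; "joint_positions": joint angles; "joint_vel": joint speeds; "joint_torque": joint torques, N m; "ee_pos": TCP position; "eef_rot": TCP orientation; "ft_force": force on the tool from outside, world axes, zero at the start; "torque": the same for the moment, N m; "width": finger opening in m.
Only numpy, scipy, OpenCV 4.12 (cv2) and the standard library are available. Lean on these libraries where they do the work, as an engineer would, in place of code of your own. Each camera call takes 0.05 s, during which the arm holds its last target. There are 200 camera calls.

## Working session

There is one attempt and no reset: what is moved stays moved. The work goes in short steps, Python scripts to look and compute and a shell command to move; the robot and the scene stay as the last step left them, time stands still between calls to the robot, and variables do not carry over. Pictures are saved under pics/ and viewed, about 8 in all and at most 12, crops included, and the job is handed in when it is done.

```bash
mkdir -p pics; ls; python3 - <<'E'
from bench import r,eyes
import cv2,json
for n in("scene","top"):
    cv2.imwrite(f"pics/{n}0.png",eyes.camera(n)); c=eyes.calibration(n); print(n,{k:(v.tolist() if hasattr(v,'tolist') else v) for k,v in c.items()})
s=r.read_state();print(s["time"],s["ee_pos"],s["eef_rot"],s["width"])
E
```

```text
pics
scene {'fx': 381.7154795634962, 'fy': 381.7154795634962, 'cx': 256.2388316792222, 'cy': 189.56690314577196, 'distortion': [-0.11895174175206998, 0.0, 0.0, 0.0, 0.0], 'R': [[0.851760527479509, -0.523404931862872, 0.023479376683615768], [-0.2551402882001893, -0.4535086756170191, -0.8539515879001702], [0.4576105737031795, 0.7213717200179945, -0.5198224739209791]], 't': [-0.40835768639764325, 0.30705110901351884, 0.5447192415921183]}
top {'fx': 500.0548279844508, 'fy': 500.0548279844508, 'cx': 257.05004686511955, 'cy': 186.32276107316227, 'distortion': [0.07355471741633565, 0.0, 0.0, 0.0, 0.0], 'R': [[-0.015528838104264713, -0.9997993426549221, 0.012654233043422334], [-0.9934224169413705, 0.01399135973803573, -0.11364921192444175], [0.11344935744858732, -0.014335838987187896, -0.9934403489968764]], 't': [0.2301998693968115, 0.5932825874048111, 1.4244576838555227]}
0.1 [0.21995519 0.58465694 0.23284086] [ 1.78916073e-01  9.83864128e-01 -6.41715346e-04 -6.45035234e-05] 0.0868706793963534
```

View pics/scene0.png

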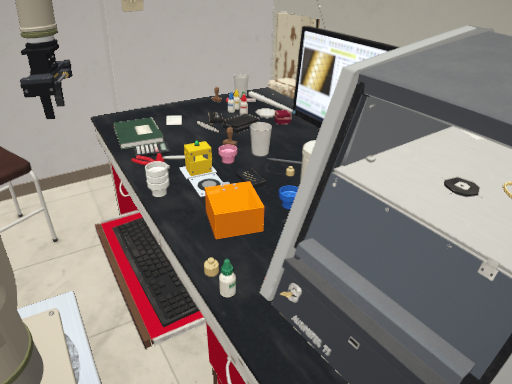

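View pics/top0.png

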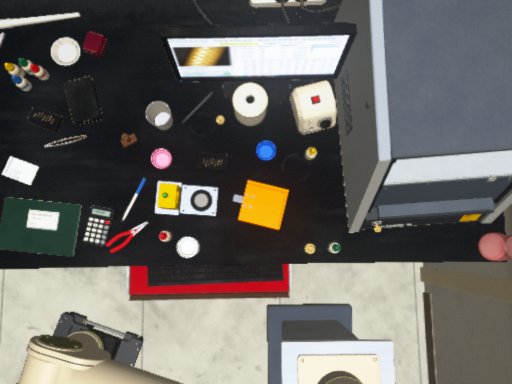

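The scene view shows the white nested stack at (157,178), the yellow switch at (199,158), the orange guard at (235,210), and the green bottle at (228,280). In the top view the stack is at (188,246) with the red bottle beside it at (165,237). The switch is at (168,198), the pad at (202,201) and the guard at (263,204) with its tongue on the left. The yellow bottle is at (311,153) and the green one at (335,247).

Things that could be taken for the stack's top cup, by top-view pixel:
- pink cup (161,158)
- blue cup (266,150)
- beaker (158,115)
- paper roll (250,103)
- white dish (65,51)

I choose the white stack at (188,246).

```bash
cat > h.py <<'E'
import numpy as np,cv2
from bench import r,eyes
def cast(n,uv,z):
    c=eyes.calibration(n);R=np.array(c["R"]);t=np.array(c["t"])
    K=np.array([[c["fx"],0,c["cx"]],[0,c["fy"],c["cy"]],[0,0,1]])
    p=cv2.undistortPoints(np.array(uv,float).reshape(-1,1,2),K,np.array(c["distortion"])).reshape(-1,2)
    d=np.c_[p,np.ones(len(p))]@R;o=-R.T@t
    return o+d*((z-o[2])/d[:,2])[:,None]
def proj(n,X):
    c=eyes.calibration(n)
    K=np.array([[c["fx"],0,c["cx"]],[0,c["fy"],c["cy"]],[0,0,1]])
    return cv2.projectPoints(np.array(X,float).reshape(-1,1,3),cv2.Rodrigues(np.array(c["R"]))[0],np.array(c["t"]),K,np.array(c["distortion"]))[0].reshape(-1,2)
def blobs(im,lo,hi,box):
    x0,y0,x1,y1=box
    m=np.zeros(im.shape[:2],np.uint8);h=cv2.cvtColor(im,cv2.COLOR_BGR2HSV)
    m[y0:y1,x0:x1]=cv2.inRange(h,np.array(lo),np.array(hi))[y0:y1,x0:x1]
    cs=cv2.findContours(m,cv2.RETR_EXTERNAL,cv2.CHAIN_APPROX_NONE)[0]
    return sorted(cs,key=cv2.contourArea,reverse=True)
E
python3 - <<'E'
from h import *
im=cv2.imread("pics/top0.png");sc=cv2.imread("pics/scene0.png")
a=cv2.resize(im[135:265,125:355],None,fx=3.4,fy=3.4,interpolation=cv2.INTER_CUBIC)
cv2.imwrite("pics/c1.png",a)
cv2.imwrite("pics/c2.png",cv2.resize(sc[120:310,120:310],None,fx=3.1,fy=3.1,interpolation=cv2.INTER_CUBIC))
# stack
c=blobs(im,(0,0,120),(180,70,255),(172,230,204,262))[0]
(u,v),rad=cv2.minEnclosingCircle(c);print("stack",u,v,rad,cast("top",[[u,v],[u+rad,v]],.084))
c=blobs(im,(8,150,120),(22,255,255),(228,170,300,240))[0]
b=cv2.minAreaRect(c);bp=cv2.boxPoints(b);print("guard",b,cv2.contourArea(c));print(cast("top",bp,.072))
c=blobs(im,(22,120,100),(35,255,255),(150,175,185,220))[0]
b=cv2.minAreaRect(c);print("switch",b);print(cast("top",cv2.boxPoints(b),.088))
c=blobs(im,(0,0,150),(180,60,255),(180,180,225,222))[0]
b=cv2.minAreaRect(c);print("plate",b);print(cast("top",cv2.boxPoints(b),.002))
x0,y0=190,188
m=(cv2.cvtColor(im,cv2.COLOR_BGR2GRAY)[183:219,184:218]<110).astype(np.uint8)
cs=sorted(cv2.findContours(m,0,2)[0],key=cv2.contourArea,reverse=True)[0]
(u,v),rad=cv2.minEnclosingCircle(cs);print("pad",u+184,v+183,rad,cast("top",[[u+184,v+183]],.006))
for n,uv,z in(("red",(165,237),.08),("yel",(311,153),.08),("grn",(335,247),.08),("wt",(309,248),.034)):print(n,cast("top",[uv],z))
E
```

```text
stack 187.34091186523438 247.0 11.385008811950684 [[0.42494161 0.41709442 0.084     ]
 [0.42438237 0.38579552 0.084     ]]
guard ((263.0, 204.50001525878906), (43.413875579833984, 42.20119857788086), 14.03624439239502) 1751.5
[[0.49851431 0.28024964 0.072     ]
 [0.61408315 0.24997609 0.072     ]
 [0.58234618 0.13107816 0.072     ]
 [0.46727493 0.16248421 0.072     ]]
switch ((168.3910675048828, 195.589111328125), (20.39826202392578, 24.3784122467041), 5.710593223571777)
[[0.53730515 0.500415   0.088     ]
 [0.60498943 0.49421716 0.088     ]
 [0.59850388 0.43793091 0.088     ]
 [0.5307842  0.44446245 0.088     ]]
plate ((197.85743713378906, 199.1746368408203), (38.006980895996094, 29.77029037475586), 4.236394882202148)
[[0.5254593  0.4555115  0.002     ]
 [0.61344938 0.4492845  0.002     ]
 [0.60349159 0.33719261 0.002     ]
 [0.51543119 0.34422378 0.002     ]]
pad 200.8984375 200.0546875 10.522287368774414 [[0.56120141 0.3872864  0.006     ]]
red [[0.45350881 0.47923366 0.08      ]]
yel [[0.68425869 0.06740223 0.08      ]]
grn [[0.41859105 0.00828749 0.08      ]]
wt [[0.4163255  0.07519344 0.034     ]]
```

View pics/c1.png

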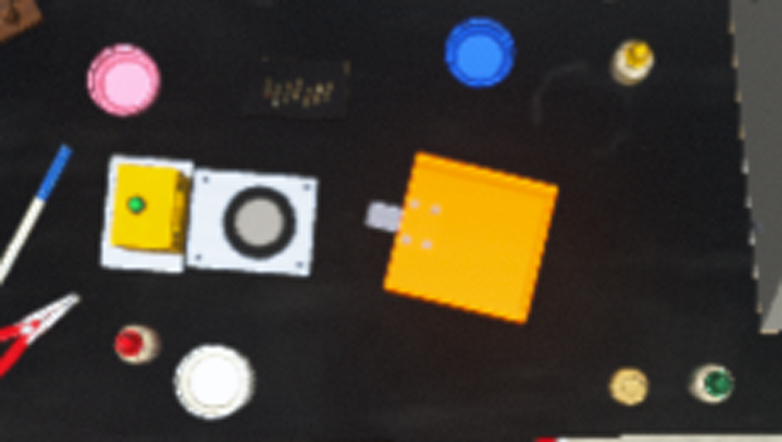

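View pics/c2.png

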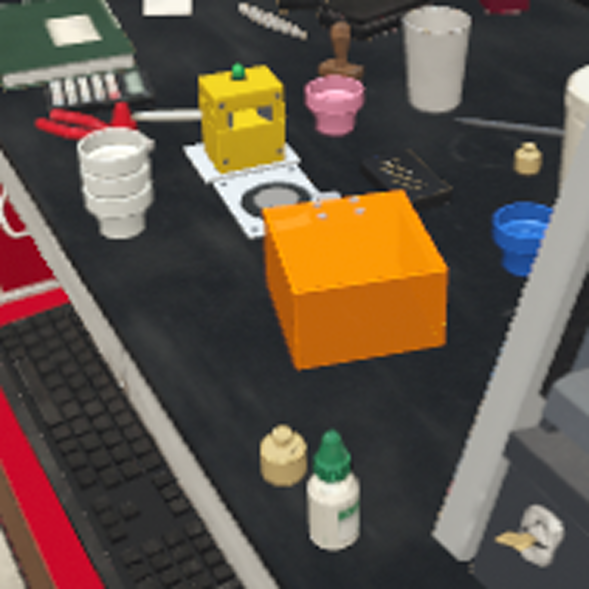

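```bash
python3 - <<'E'
from h import *
print("scene rim",cast("scene",[[156.8,166.5]],.084),"pad",cast("scene",[[209.4,184.2]],.006))
print("touchstone top",cast("top",[[213,160]],.018),"guard front-roof corners scene",cast("scene",np.array([[267,236],[403,192],[445,268],[295,293]])/3.1+120,.072))
print("pred px scene: stack rim,yellow bottle",proj("scene",[[.425,.417,.084],[.684,.067,.05]]))
print("tongue tip top crop",cast("top",[[367/3.4+125,213/3.4+135]],.062))
print("tower face top edge",cast("top",[[185/3.4+125,177/3.4+135],[181/3.4+125,250/3.4+135]],.0))
E
```

```text
scene rim [[0.42466178 0.41354013 0.084     ]] pad [[0.56010907 0.38403286 0.006     ]]
touchstone top [[0.67836598 0.3501062  0.018     ]] guard front-roof corners scene [[0.48336748 0.23541925 0.072     ]
 [0.60768358 0.24192283 0.072     ]
 [0.57791547 0.1317813  0.072     ]
 [0.46842287 0.15735707 0.072     ]]
pred px scene: stack rim,yellow bottle [[156.49361393 165.93442108]
 [316.89737287 215.26153039]]
tongue tip top crop [[0.56179566 0.29088329 0.062     ]]
tower face top edge [[0.60136856 0.45129359 0.        ]
 [0.53763074 0.45458346 0.        ]]
```

```bash
python3 -m inch '{"translation":[[1,-0.85,0],[1,-0.85,0],[1,-0.85,0],[1,-0.85,0],[1,-0.85,0],[1,-0.85,0],[1,-0.85,0],[1,-0.85,0],[1,-0.85,0]],"rot":[[0,0,-1],[0,0,-1],[0,0,-1],[0,0,-1],[0,0,-1],[0,0,-1],[0,0,-1],[0,0,-1],[0,0,-1]],"jaw":[87,87,87,87,87,87,87,87,87]}' 10
python3 - <<'E'
from h import *
from scipy.spatial.transform import Rotation as Q
s=r.read_state();R=Q.from_quat(s["eef_rot"]).as_matrix();print(s["ee_pos"],R[:,1],R[:,2],np.degrees(np.arctan2(R[1,1],R[0,1])))
E
```

```text
time: 1.0
ee_pos: [0.3198, 0.4996, 0.2326]
eef_rot: [0.645, 0.764, -0.001, -0.0]
ft_force: [-0.5, 0.1, -0.9]
width: 0.0875
[0.3198076  0.49958347 0.23255282] [ 0.98583597  0.16770541 -0.00152622] [-1.41432070e-03 -7.86650462e-04 -9.99998690e-01] 9.65444462329599
```

```bash
python3 -m inch '{"translation":[[1,-0.84,0],[1,-0.84,0],[1,-0.84,0],[1,-0.84,0],[1,-0.84,-0.9],[1,-0.84,-0.9],[1,-0.84,-0.9],[1,-0.84,-0.9]],"rot":[[0,0,-0.245],[0,0,-0.245],[0,0,-0.245],[0,0,-0.245],[0,0,-0.245],[0,0,-0.245],[0,0,-0.245],[0,0,-0.245]],"jaw":[87,87,87,87,87,87,87,87]}' 10
python3 - <<'E'
from h import *
a=eyes.camera("scene")[60:220,70:250];b=eyes.camera("top")[150:280,130:280]
a=cv2.resize(a,(400,356));b=cv2.resize(b,(400,347))
b=cv2.copyMakeBorder(b,0,9,0,0,0);cv2.imwrite("pics/d1.png",np.hstack([a,b]));print(r.read_state()["ee_pos"])
E
```

```text
time: 1.8
ee_pos: [0.4195, 0.416, 0.1433]
eef_rot: [0.737, 0.676, -0.001, -0.0]
ft_force: [0.5, 1.0, 0.8]
width: 0.0869
[0.42060094 0.41680205 0.14516371]
```

View pics/d1.png

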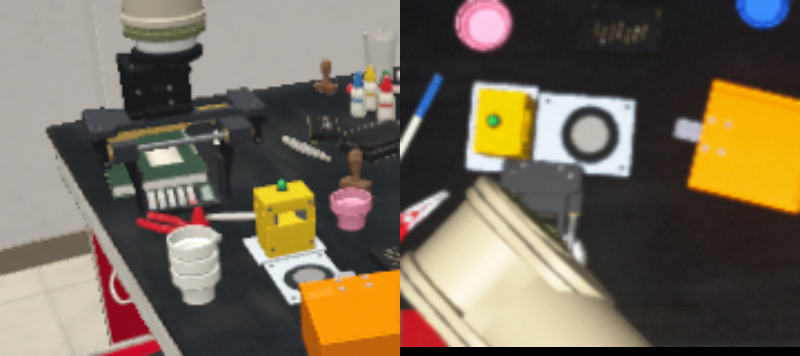

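```bash
python3 - <<'E'
from h import *
from scipy.spatial.transform import Rotation as Q
s=r.read_state();R=Q.from_quat(s["eef_rot"]).as_matrix();p=s["ee_pos"]
print(R[:,1],R[:,2])
for d in (-.0585,-.0435,0,.0435,.0585):
  q=proj("scene",[p+R[:,1]*d+R[:,2]*.011])[0];print(d,(q-[70,60])/.45*[1,1])
a=eyes.camera("scene")
cv2.imwrite("pics/d2.png",cv2.resize(a[70:200,80:220],None,fx=4,fy=4,interpolation=cv2.INTER_CUBIC))
E
```

```text
[ 9.96240603e-01 -8.66286159e-02  3.78801927e-04] [ 5.82588896e-04  2.32715106e-03 -9.99997122e-01]
-0.0585 [133.1243777  207.19588175]
-0.0435 [146.32682135 204.7581261 ]
0 [183.96319512 197.8574869 ]
0.0435 [220.61188694 191.20527805]
0.0585 [233.01704627 188.96826102]
```

View pics/d2.png

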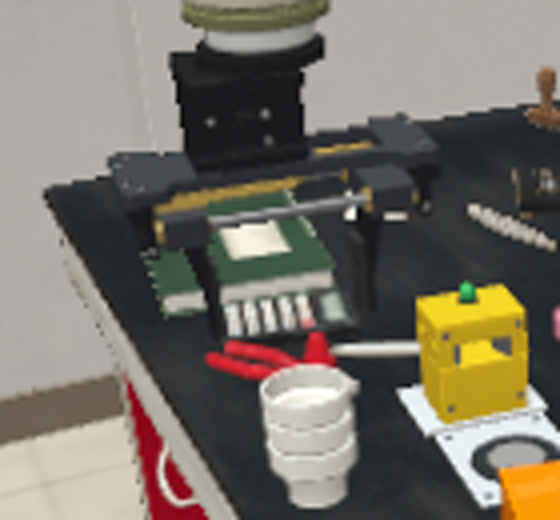

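The crop shows the open fingers, tips at (215,342) and (372,310), straddling the white stack, whose rim is at (308,385). The handle-like bit at (352,385) is the red bottle behind it. This agrees with the projected TCP, so I descend and grip only the top rim band.

```bash
python3 -m inch '{"translation":[[0.044,0,0],[0.044,-0.01,-0.25],[0.044,-0.01,-0.45],[0.044,-0.01,-0.65],[0.044,-0.01,-0.65],[0.044,-0.01,-0.65],[0.044,-0.01,-0.65],[0.044,-0.01,-0.65],[0.044,-0.01,-0.65],[0.044,-0.01,-0.65],[0.044,-0.01,-0.65],[0.044,-0.01,-0.65]],"rot":[[0,0,0],[0,0,0],[0,0,0],[0,0,0],[0,0,0],[0,0,0],[0,0,0],[0,0,0],[0,0,0],[0,0,0],[0,0,0],[0,0,0]],"jaw":[87,87,87,87,87,80,70,62,50,50,50,50]}' 10
```

```text
time: 3.15
ee_pos: [0.4251, 0.4162, 0.0806]
eef_rot: [0.737, 0.676, 0.001, -0.001]
ft_force: [-1.4, -0.4, 4.1]
width: 0.0569
```

```bash
python3 -m inch '{"translation":[[0,0,0.05],[0,0,0.1],[0,0,0.16],[0,0,0.22],[0,0,0.3],[0,0,0.4],[0,0,0.55],[0,0,0.7],[0,0,0.7]],"rot":[[0,0,0],[0,0,0],[0,0,0],[0,0,0],[0,0,0],[0,0,0],[0,0,0],[0,0,0],[0,0,0]],"jaw":[50,50,50,50,50,50,50,50,50]}' 10
python3 - <<'E'
from h import *
a=eyes.camera("scene")
cv2.imwrite("pics/d3.png",cv2.resize(a[70:210,80:240],None,fx=3,fy=3,interpolation=cv2.INTER_CUBIC))
E
```

```text
time: 4.05
ee_pos: [0.4262, 0.4172, 0.1538]
eef_rot: [0.737, 0.676, 0.004, -0.001]
ft_force: [-0.0, 0.1, -0.1]
width: 0.0569
```

View pics/d3.png

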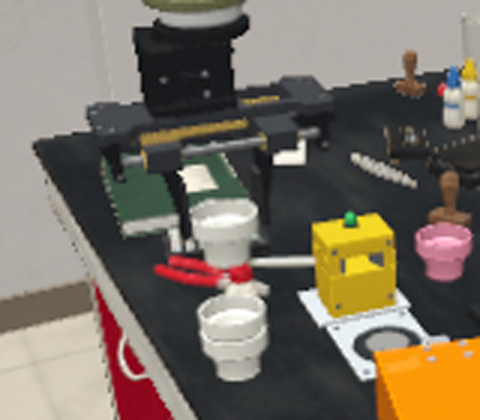

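Only one cup came up, held at (223,235) in the crop. The other two are still standing at (235,335).

```bash
python3 -m inch '{"translation":[[0.3,-0.08,0],[0.6,-0.15,0],[0.9,-0.25,0],[1,-0.3,0],[1,-0.3,0],[1,-0.3,-0.2]],"rot":[[0,0,0],[0,0,0],[0,0,0],[0,0,0],[0,0,0],[0,0,0]],"jaw":[50,50,50,50,50,50]}' 10
python3 -m inch '{"translation":[[0.2,0,0],[0.35,0,0],[0.35,0,0],[0.35,0,0]],"rot":[[0,0,0],[0,0,0],[0,0,0],[0,0,0]],"jaw":[50,50,50,50]}' 10
```

```text
time: 4.7
ee_pos: [0.5259, 0.3883, 0.1341]
eef_rot: [0.737, 0.676, 0.005, -0.001]
ft_force: [0.0, 0.6, -0.7]
width: 0.0568
time: 5.1
ee_pos: [0.5594, 0.3891, 0.1338]
eef_rot: [0.737, 0.676, 0.004, -0.002]
ft_force: [-0.2, 1.2, -0.2]
width: 0.0565
```

```bash
python3 -m inch '{"translation":[[0.015,-0.02,-0.3],[0.015,-0.02,-0.55],[0.015,-0.02,-0.7],[0.015,-0.02,-0.78],[0.015,-0.02,-0.82],[0.015,-0.02,-0.845],[0.015,-0.02,-0.86],[0.015,-0.02,-0.865],[0.015,-0.02,-0.865]],"rot":[[0,0,0],[0,0,0],[0,0,0],[0,0,0],[0,0,0],[0,0,0],[0,0,0],[0,0,0],[0,0,0]],"jaw":[50,50,50,50,50,50,50,50,50]}' 10
```

```text
time: 6.0
ee_pos: [0.5611, 0.3873, 0.0478]
eef_rot: [0.737, 0.676, 0.005, -0.002]
ft_force: [-0.4, -0.6, -0.9]
width: 0.0568
```

```bash
python3 -m inch '{"translation":[[0,0,-0.012],[0,0,-0.016],[0,0,-0.016],[0,0,-0.016],[0,0,-0.016],[0,0,-0.016],[0,0,-0.016],[0,0,-0.016]],"rot":[[0,0,0],[0,0,0],[0,0,0],[0,0,0],[0,0,0],[0,0,0],[0,0,0],[0,0,0]],"jaw":[50,50,50,60,70,80,87,87]}' 10
python3 -m inch '{"translation":[[0,0,0.1],[0,0,0.3],[0,0,0.6],[0,0,0.9],[0,0,0.9]],"rot":[[0,0,0],[0,0,0],[0,0,0],[0,0,0],[0,0,0]],"jaw":[87,87,87,87,87]}' 10
```

```text
time: 6.8
ee_pos: [0.561, 0.3872, 0.0461]
eef_rot: [0.737, 0.676, 0.005, -0.002]
ft_force: [0.1, 1.1, 1.0]
width: 0.0827
time: 7.3
ee_pos: [0.5633, 0.3885, 0.142]
eef_rot: [0.737, 0.676, 0.009, -0.002]
ft_force: [-0.1, 0.0, 0.2]
width: 0.0869
```

```bash
python3 -m inch '{"translation":[[-0.15,-1,0],[-0.15,-1,0],[-0.15,-1,0],[-0.15,-1,0]],"rot":[[0,0,-0.167],[0,0,-0.167],[0,0,-0.167],[0,0,-0.167]],"jaw":[80,80,80,80]}' 10
python3 -m inch '{"translation":[[-0.16,-1,0],[-0.16,-1,0],[-0.16,-1,0],[-0.16,-1,0]],"rot":[[0,0,0],[0,0,0],[0,0,0],[0,0,0]],"jaw":[80,80,80,80]}' 10
python3 -m inch '{"translation":[[-0.16,-0.8,0],[-0.16,-0.8,0],[-0.16,-0.8,0],[-0.16,-0.8,0]],"rot":[[0,0,0],[0,0,0],[0,0,0],[0,0,0]],"jaw":[80,80,80,80]}' 10
python3 - <<'E'
from h import *
from scipy.spatial.transform import Rotation as Q
s=r.read_state();R=Q.from_quat(s["eef_rot"]).as_matrix();print(s["ee_pos"],R[:,1],R[:,2],np.degrees(np.arctan2(R[1,1],R[0,1])))
a=eyes.camera("scene")[110:260,120:290];b=eyes.camera("top")[135:265,130:350];cv2.imwrite("pics/t1.png",b)
a=cv2.resize(a,(400,353));b=cv2.resize(b,(597,353),interpolation=cv2.INTER_CUBIC)
cv2.imwrite("pics/e1.png",np.hstack([a,b])[:, :800] if 0 else cv2.resize(np.hstack([a,b]),(800,283)))
E
```

```text
time: 7.7
ee_pos: [0.5486, 0.2874, 0.1428]
eef_rot: [0.794, 0.608, 0.009, -0.001]
ft_force: [-0.2, 0.9, 0.0]
width: 0.0804
time: 8.1
ee_pos: [0.5328, 0.1874, 0.1432]
eef_rot: [0.794, 0.608, 0.01, -0.001]
ft_force: [0.1, -0.4, -1.2]
width: 0.08
time: 8.5
ee_pos: [0.5172, 0.1091, 0.1435]
eef_rot: [0.793, 0.609, 0.01, -0.001]
ft_force: [0.1, 1.2, 0.0]
width: 0.0797
[0.51720722 0.10914852 0.14350211] [ 0.96585485 -0.25888337  0.0101886 ] [ 0.01437654  0.01428883 -0.99979455] -15.004612505717072
```

View pics/e1.png

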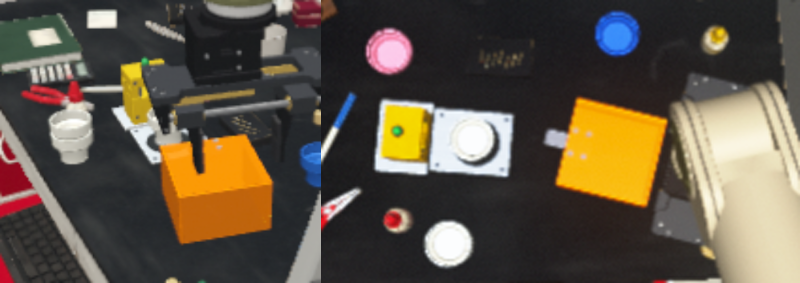

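The left panel shows the cup on the pad (168,135), the two other cups at (70,135), and the gripper behind the guard. The right panel shows the cup on the pad at (474,139), and the guard untouched.

```bash
python3 -m inch '{"translation":[[0,0,-0.3],[0,0,-0.6],[0,0,-0.9],[0,0,-1],[0,0,-1]],"rot":[[-0.0137,0.0137,0],[-0.0137,0.0137,0],[-0.0137,0.0137,0],[-0.0137,0.0137,0],[-0.0137,0.0137,0]],"jaw":[80,80,80,80,80]}' 10
python3 -m inch '{"translation":[[0,0,-0.18],[0,0,-0.18],[0,0,-0.18]],"rot":[[0,0,0],[0,0,0],[0,0,0]],"jaw":[80,80,80]}' 10
python3 - <<'E'
from h import *
print(cast("top",[[200.2,198.8]],.05))
im=cv2.imread("pics/t1.png")
c=blobs(im,(0,0,150),(180,60,255),(59,53,82,77))
for k in c[:2]:
  m=cv2.minEnclosingCircle(k);print(m,cast("top",[[m[0][0]+130,m[0][1]+135]],.05))
E
```

```text
time: 9.1
ee_pos: [0.5163, 0.1107, 0.0422]
eef_rot: [0.792, 0.61, -0.002, -0.0]
ft_force: [0.8, -0.0, 0.3]
width: 0.0799
time: 9.4
ee_pos: [0.517, 0.1112, 0.0254]
eef_rot: [0.792, 0.61, -0.001, -0.0]
ft_force: [-0.1, -0.4, 1.0]
width: 0.0803
[[0.5609577  0.38494081 0.05      ]]
((70.0, 64.5), 15.913930892944336) [[0.55895536 0.38551577 0.05      ]]
```

The cup is within about 2 mm of the pad centre. Next I push the front wall with both fingers, in an arc that turns the guard about 10° onto the stand's line.

```bash
python3 -m inch '{"translation":[[0.02,0.1,0],[0.035,0.18,0],[0.045,0.225,0],[0.054,0.27,0],[0.07,0.33,0],[0.09,0.39,0],[0.108,0.45,0],[0.126,0.51,0],[0.143,0.57,0],[0.16,0.64,0],[0.177,0.71,0],[0.19,0.77,0],[0.205,0.83,0],[0.22,0.89,0],[0.233,0.957,0],[0.233,0.957,0]],"rot":[[0,0,0],[0,0,0],[0,0,0],[0,0,0],[0,0,0.008],[0,0,0.016],[0,0,0.025],[0,0,0.033],[0,0,0.041],[0,0,0.05],[0,0,0.058],[0,0,0.065],[0,0,0.073],[0,0,0.08],[0,0,0.087],[0,0,0.087]],"jaw":[80,80,80,80,80,80,80,80,80,80,80,80,80,80,80,80]}' 10
cat > g.py <<'E'
from h import *
from scipy.spatial.transform import Rotation as Q
import sys
s=r.read_state();R=Q.from_quat(s["eef_rot"]).as_matrix();print(s["time"],s["ee_pos"],R[:,2],"jaw",np.degrees(np.arctan2(R[1,1],R[0,1])))
a=eyes.camera("scene");b=eyes.camera("top")
cv2.imwrite("pics/s_%s.png"%sys.argv[1],a);cv2.imwrite("pics/t_%s.png"%sys.argv[1],b)
c=blobs(b,(8,150,120),(22,255,255),(185,150,310,250))[0]
q=cv2.minAreaRect(c);p=cast("top",cv2.boxPoints(q),.072);print(q);print(p.round(4)[:,:2])
a=cv2.resize(a[120:260,130:290],(400,350),interpolation=cv2.INTER_CUBIC);b=cv2.resize(b[150:265,150:310],(487,350),interpolation=cv2.INTER_CUBIC)
cv2.imwrite("pics/v_%s.png"%sys.argv[1],cv2.resize(np.hstack([a,b]),(800,316)))
E
python3 g.py 1
```

```text
time: 11.0
ee_pos: [0.5402, 0.2087, 0.0253]
eef_rot: [0.763, 0.646, -0.001, -0.0]
ft_force: [0.7, 0.3, -0.1]
width: 0.0802
11.0 [0.54021723 0.20868437 0.02526951] [-1.57812513e-03 -1.13740719e-04 -9.99998748e-01] jaw -9.459756274455884
((232.50450134277344, 199.97039794921875), (33.76613235473633, 42.57468795776367), 8.61564826965332)
[[0.503  0.3481]
 [0.622  0.3294]
 [0.6062 0.235 ]
 [0.4874 0.2546]]
```

View pics/v_1.png

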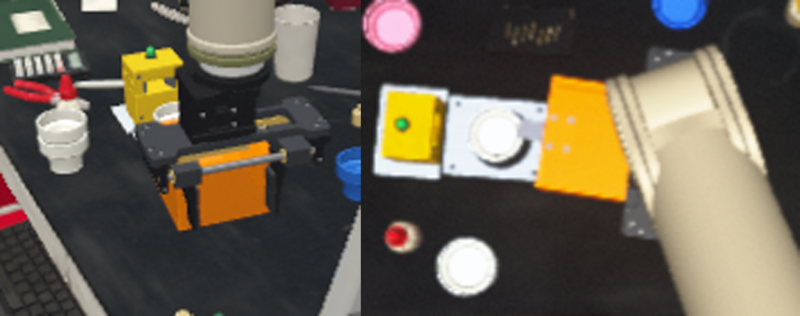

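```bash
python3 -m inch '{"translation":[[0.012,0.06,0],[0.025,0.12,0],[0.036,0.18,0],[0.048,0.24,0],[0.06,0.3,0],[0.07,0.36,0],[0.08,0.42,0],[0.09,0.48,0],[0.1,0.54,0],[0.108,0.6,0],[0.115,0.66,0],[0.123,0.72,0],[0.123,0.72,0]],"rot":[[0,0,0.008],[0,0,0.016],[0,0,0.024],[0,0,0.032],[0,0,0.04],[0,0,0.048],[0,0,0.056],[0,0,0.064],[0,0,0.073],[0,0,0.073],[0,0,0.073],[0,0,0.073],[0,0,0.073]],"jaw":[80,80,80,80,80,80,80,80,80,80,80,80,80]}' 10
python3 g.py 2
```

```text
time: 12.4
ee_pos: [0.5523, 0.2813, 0.0252]
eef_rot: [0.738, 0.675, -0.001, -0.001]
ft_force: [-0.1, -0.2, 0.1]
width: 0.0799
12.4 [0.55225012 0.28130679 0.02523195] [-1.60780721e-03  2.30392451e-04 -9.99998681e-01] jaw -5.064716982748362
((201.5, 194.0), (34.0, 23.0), 90.0)
[[0.6213 0.4114]
 [0.6205 0.3464]
 [0.524  0.3469]
 [0.525  0.4114]]
```

View pics/v_2.png

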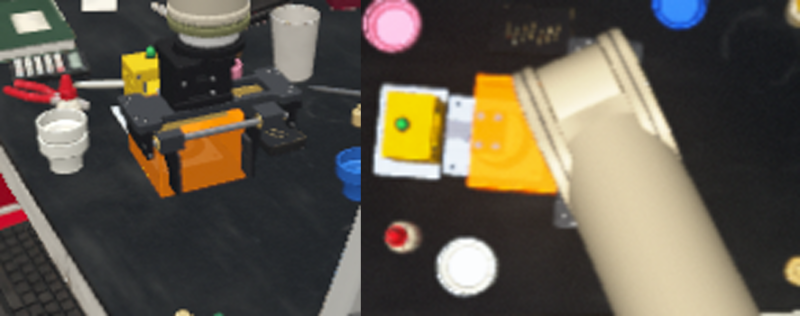

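Right panel: the tongue at (460,132) lies just before the switch face at (440,130). I measure its offset and angle numerically before inserting.

```bash
python3 - <<'E'
from h import *
b=cv2.imread("pics/t_2.png");b0=cv2.imread("pics/top0.png")
def edge(im,lo,hi,box,first,trim):
    c=blobs(im,lo,hi,box)[0];m=np.zeros(im.shape[:2],np.uint8);cv2.drawContours(m,[c],-1,1,-1)
    ys=np.where(m.any(1))[0];ys=ys[trim:-trim]
    return np.array([[np.where(m[y])[0][0 if first else -1]+(-.5 if first else .5),y] for y in ys])
def fit(p,z):
    P=cast("top",p,z)[:,:2];vx,vy,x,y=cv2.fitLine(P.astype(np.float32),cv2.DIST_HUBER,0,.001,.001).ravel()
    return np.degrees(np.arctan2(vy,vx)),x,y
print("guard rear edge",fit(edge(b,(8,150,120),(22,255,255),(180,150,260,250),True,4),.072))
for im in(b0,b):
  print("switch far edge",fit(edge(im,(22,120,100),(35,255,255),(150,175,186,220),True,4),.088))
c=blobs(b0,(0,0,150),(180,60,255),(148,175,225,222))
for side in (True,):
  print("plate far",fit(edge(b0,(0,0,150),(180,60,255),(148,175,180,222),side,4),.002),"plate near",fit(edge(b0,(0,0,150),(180,60,255),(182,175,225,222),False,4),.002))
# tongue centroid just left of guard edge
g=b[185:215,176:196];print(cv2.cvtColor(g,cv2.COLOR_BGR2GRAY)[::1])
E
```

```text
guard rear edge (np.float32(-2.784791), np.float32(0.5809138), np.float32(0.40912384))
switch far edge (np.float32(-4.0832314), np.float32(0.5740713), np.float32(0.49747244))
switch far edge (np.float32(-4.0832314), np.float32(0.5740713), np.float32(0.49747244))
plate far (np.float32(-4.800136), np.float32(0.5676138), np.float32(0.5213162)) plate near (np.float32(-4.18101), np.float32(0.56104505), np.float32(0.34044567))
[[198 175 170 221 235 190 177 210 209 207 192 168 154 148 153 181 184 181
  182 182]
 [182 136 116 174 212 173 207 237 234 229 234 237 237 238 237 229 200 193
  191 192]
 [177 130 103 110 129 122 203 236 212 164 213 239 241 241 239 229 201 193
  193 193]
 [170 115  93  93  88  99 203 236 223 187 218 239 240 240 231 214 198 192
  193 194]
 [159  99  86  86  78  96 202 236 237 236 237 238 239 238 231 213 197 193
  193 193]
 [154 103  88  87  77 106 207 238 240 239 239 239 240 238 230 206 193 190
  189 185]
 [158 141 123  89  81 136 216 238 240 239 240 240 239 239 225 196 193 198
  196 186]
 [166 173 150  94  85 163 227 237 237 238 240 240 240 238 227 197 195 198
  198 
[... 1175 characters left out ...]
 192 195
  196 198]
 [101  91  78  89 208 240 241 241 241 241 241 241 241 233 208 198 193 192
  194 198]
 [119 100  83  92 212 242 242 241 242 242 243 243 242 235 209 198 195 190
  189 188]
 [148 142 118 111 212 240 237 226 234 242 243 243 241 231 206 196 198 196
  194 189]
 [226 223 182 133 211 237 203 156 219 240 242 241 232 218 204 198 198 198
  198 195]
 [242 240 192 127 208 236 213 194 228 239 241 241 233 218 204 197 198 198
  198 198]
 [244 241 188 128 198 228 228 231 235 236 236 238 231 214 202 197 199 197
  199 199]
 [244 241 183  88  99 117 134 178 198 196 197 220 213 198 197 196 197 195
  195 197]
 [237 234 172  66  45  49  53  68  75  74  74  87 112 164 184 186 187 190
  189 189]]
```

```bash
python3 - <<'E'
from h import *
P=cast("top",[[181,196.8],[182,196.8],[188,197.6]],.062)[:,:2]
u=np.array([np.cos(np.radians(84.9)),np.sin(np.radians(84.9))]);n=np.array([-u[1],u[0]])
pad=np.array([.5615,.387])
for p in P: print(p,"along from face",(p-pad)@u-.062,"lateral",(p-pad)@n)
# yellow tower visible in HSV: front-face vs top split
b=cv2.imread("pics/top0.png");c=blobs(b,(22,120,100),(35,255,255),(150,175,186,220))[0]
x,y,w,h=cv2.boundingRect(c);print(x,y,w,h)
k=cv2.moments(c);print("centroid lateral",((cast("top",[[k['m10']/k['m00'],k['m01']/k['m00']]],.088)[0,:2])-pad)@n)
for X in ([*(pad+.062*u),.06],[*(pad+.062*u+.034*n),.088],[*(pad+.062*u-.034*n),.088]): print(proj("top",[X]),proj("scene",[X]))
E
```

```text
[0.56637142 0.43799075] along from face -0.01077807831579241 lateral -0.00031935257089778674
[0.56632961 0.4351691 ] along from face -0.013592277358857714 lateral -0.0005285365788474592
[0.56379969 0.41822735] along from face -0.030691847286661647 lateral 0.000485350441513181
158 183 22 26
centroid lateral 0.0008509240339173269
[[177.28708068 196.69690715]] [[201.12801459 157.52555822]]
[[174.67922012 207.92422463]] [[189.20277316 150.82932837]]
[[176.94440535 183.67000436]] [[211.85155442 146.65199546]]
```

```bash
python3 -m inch '{"translation":[[0.004,0.04,0],[0.007,0.08,0],[0.011,0.12,0],[0.014,0.16,0],[0.018,0.2,0],[0.021,0.24,0],[0.025,0.28,0],[0.028,0.31,0],[0.03,0.34,0],[0.03,0.34,0]],"rot":[[0,0,0],[0,0,0],[0,0,0],[0,0,0],[0,0,0],[0,0,0],[0,0,0],[0,0,0],[0,0,0],[0,0,0]],"jaw":[80,80,80,80,80,80,80,80,80,80]}' 10
python3 -m inch '{"translation":[[0.001,0.01,0],[0.002,0.02,0],[0.003,0.03,0],[0.003,0.03,0]],"rot":[[0,0,0],[0,0,0],[0,0,0],[0,0,0]],"jaw":[80,80,80,80]}' 10
```

```text
time: 13.5
ee_pos: [0.5553, 0.3152, 0.0253]
eef_rot: [0.738, 0.675, -0.0, -0.001]
ft_force: [-0.4, 0.3, 0.0]
width: 0.0802
time: 13.9
ee_pos: [0.5557, 0.3183, 0.0253]
eef_rot: [0.738, 0.675, -0.0, -0.001]
ft_force: [0.1, -2.5, 0.4]
width: 0.0797
```

Force is only starting to show, so I continue in 1 mm steps.

```bash
python3 -m inch '{"translation":[[0.001,0.01,0],[0.001,0.015,0],[0.001,0.015,0]],"rot":[[0,0,0],[0,0,0],[0,0,0]],"jaw":[80,80,80]}' 10
python3 -m inch '{"translation":[[0.001,0.01,0],[0.001,0.015,0],[0.001,0.015,0]],"rot":[[0,0,0],[0,0,0],[0,0,0]],"jaw":[80,80,80]}' 10
```

```text
time: 14.2
ee_pos: [0.5558, 0.3193, 0.0253]
eef_rot: [0.738, 0.675, -0.001, -0.0]
ft_force: [-0.6, -4.7, 2.8]
width: 0.08
time: 14.5
ee_pos: [0.5557, 0.3193, 0.0252]
eef_rot: [0.738, 0.675, -0.002, -0.0]
ft_force: [-3.0, -9.5, 5.7]
width: 0.0801
```

```bash
python3 -m inch '{"translation":[[0,0.02,0],[0,0.03,0],[0,0.03,0]],"rot":[[0,0,0],[0,0,0],[0,0,0]],"jaw":[80,80,80]}' 10
python3 -m inch '{"translation":[[0,-0.02,0],[-0.005,-0.1,0],[-0.03,-0.3,0],[-0.05,-0.5,0],[-0.05,-0.5,0.3],[-0.06,-0.6,0.8],[-0.1,-1,1],[-0.1,-1,1],[-0.1,-1,1]],"rot":[[0,0,0],[0,0,0],[0,0,0],[0,0,0],[0,0,0],[0,0,0],[0,0,0],[0,0,0],[0,0,0]],"jaw":[80,80,80,80,80,80,80,80,80]}' 10
python3 -m inch '{"translation":[[-0.1,-1,0.3],[-0.1,-1,0.3],[-0.1,-1,0.3],[-0.1,-1,0.3]],"rot":[[0,0,0],[0,0,0],[0,0,0],[0,0,0]],"jaw":[80,80,80,80]}' 10
python3 g.py 3
```

```text
time: 14.8
ee_pos: [0.5557, 0.3191, 0.0252]
eef_rot: [0.738, 0.674, -0.004, 0.001]
ft_force: [-4.2, -14.3, 8.9]
width: 0.0804
time: 15.7
ee_pos: [0.546, 0.2188, 0.1259]
eef_rot: [0.739, 0.674, -0.003, 0.001]
ft_force: [-0.2, 0.8, 0.7]
width: 0.0799
time: 16.1
ee_pos: [0.536, 0.1184, 0.1556]
eef_rot: [0.739, 0.673, -0.002, 0.0]
ft_force: [-0.3, 0.9, -0.6]
width: 0.0799
16.1 [0.53595653 0.11844359 0.15558667] [-0.00302302 -0.00397307 -0.99998754] jaw -5.34734669318467
((201.79998779296875, 198.10000610351562), (36.89101791381836, 42.56656265258789), 4.39870548248291)
[[0.506  0.4343]
 [0.6259 0.4253]
 [0.6164 0.3215]
 [0.4964 0.3315]]
```

View pics/v_3.png

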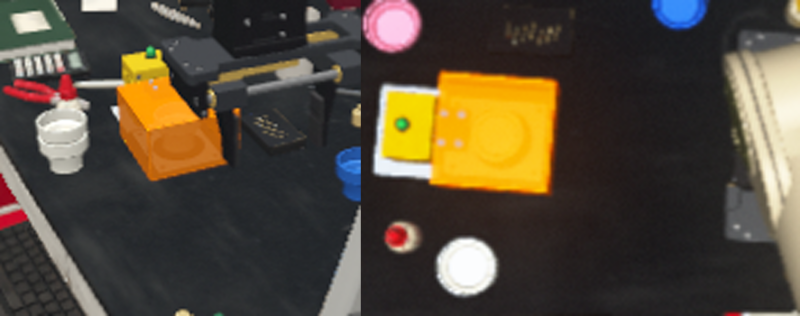

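```bash
python3 - <<'E'
from h import *
b=cv2.imread("pics/t_3.png")
m=cv2.inRange(cv2.cvtColor(b,cv2.COLOR_BGR2HSV),(8,150,120),(21,255,255));m[:,:176]=0;m[:,310:]=0
m=cv2.morphologyEx(m,cv2.MORPH_OPEN,np.ones((5,5)))
c=max(cv2.findContours(m,0,1)[0],key=cv2.contourArea);q=cv2.minAreaRect(c);p=cast("top",cv2.boxPoints(q),.072)[:,:2];print(q,p)
u=np.array([np.cos(np.radians(84.9)),np.sin(np.radians(84.9))]);n=np.array([-u[1],u[0]]);pad=np.array([.5615,.387])
for x in p: print("along from face",(x-pad)@u-.062,"lat",(x-pad)@n)
# cup through roof
print("cup rim through roof",cast("top",[[(502-361)/2.744+150,137/2.747+150]],.05))
E
```

```text
((199.50881958007812, 181.3852996826172), (43.56361770629883, 7.8997392654418945), 4.39870548248291) [[0.60285327 0.44654446]
 [0.62527699 0.44488884]
 [0.6140719  0.32232465]
 [0.59162784 0.32420541]]
along from face 0.0009848018964470073 lat -0.035896394090118244
along from face 0.0013290743745010408 lat -0.05837851157953484
along from face -0.12174596313736971 lat -0.05811303671214118
along from face -0.12186780038739994 lat -0.03559064348560592
cup rim through roof [[0.55782657 0.38156776 0.05      ]]
```

```bash
python3 - <<'E'
from bench import r
print(r.read_state()["ft_force"],r.read_state()["time"]);print(r.close_job())
E
```

```text
[-0.31002033  0.47302484 -0.32124822] 16.2
the job is handed in; nothing more can be done
None
```

I placed the top cup on the pad and slid the guard over it until its tongue was home in the switch. I handed the job in at 16.2 s; the hand-in gives no verdict.

- **Cup:** only the top cup came off the stack. I measured it about 2 mm from the pad centre after letting go. The two lower cups and the bystanders I could see looked unmoved.
- **Guard:** I pushed its front wall with both fingers, turning it about 10° onto the stand's line. It stopped against the switch face where predicted, and the force rose to about 14 N. I then backed off clear of it.
- **Last top view:** the side wall lies 58 mm from the stand's centre line at both ends, as it should. That puts the tongue within about 1 mm of the middle and straight to well under 1°. The rear roof edge is at the face within about 1 mm.

Two readings were off:
- **Rear edge before insertion:** a coarse fit of the guard's rear edge disagreed with the gripper angle by about 2°. The final side-wall fit did not show this.
- **Cup through the roof:** seen through the translucent roof, the cup read about 6 mm from the pad centre. That is a rough reading, still within the 15 mm allowed.

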